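# Pair the handle blanks with their V-blocks and hold the thick one down

## Robot

A 6-joint arm with a two-finger parallel gripper is mounted at the origin on the work surface. World frame = base frame: x ahead of the robot, y to its left, z up, the work surface at z = 0. Lengths are in m, angles in rad, forces in N, time in s.
With the tool pointing down it reaches from about 0.225 to 0.875 m from the base axis. Payload 3.4 kg.
Tool frame: the origin (TCP) lies at the very end of the fingers, on their centre line; the grasp point (between the pads) lies behind it (manip.grasp_offset is the z of the grasp point in the tool frame, in m); z points along the fingers, y is the line along which they close (so a half turn about z gives the same grasp; the last joint's range is limited). The gripper opens to 85 mm and grips with 20 to 120 N. Pads are 22 mm wide; open, the fingers measure 114 mm over their backs; the gripper's body (76 mm by 85 mm) begins 54 mm behind the grasp point. The pads swing forward as they close: fully open they stand 13 mm farther back than shut.
Start: joints at [1.123, 0.276, 1.505, -0, 1.361, -0.121], TCP at [0.185, 0.545, 0.231] pointing down, gripper open.
Joint ranges: [-2.89, 2.89], [-0.75, 2.08], [0.22, 2.7], [-1.18, 4.32], [0.11, 2.71], [-2.7, 2.7]. Speed limits (rad/s): [2.57, 2.57, 3.14, 3.14, 3.14, 3.14].

## Interface

Orientations are given as a unit quaternion [w, x, y, z].
In Python, from rig import manip gives the robot as it stands.
- The arm moves only by the shell command python3 -m pendant 'ROWS' [FORCE]. ROWS is JSON, a list of rows, each an object of numbers: "dx", "dy", "dz": the shift along the tool's x, y, z in m; "rx", "ry", "rz": the turn, a rotation vector about the tool's x, y, z in degrees; "hand": the finger opening in m, from 0 to 0.0854. In form: [{"dx": .., "dy": .., "dz": .., "rx": .., "ry": .., "rz": .., "hand": ..}, ...]. A call has 1 to 12 rows; each row shifts and turns the commanded pose from where the row before left it, along the tool's axes as they then stand; what a row does not reach is not made up. A row lasts 1/12 s, in which the tool goes at most 41.7 mm and 7.16 degrees, less where a joint would pass 70% of its speed; a pose out of reach is approached as far as the arm can. A call is refused whole if a number of a shift passes 0.0417 or a number of a turn 7.16, either way. A call with a gripper value outside its range is refused whole. The fingers move at their own pace and stop on an object; FORCE is the grip in N (left out, the last holds). Time passes only in rows, so rows that do not move let the fingers close. It gives the time, the measured TCP pose, the force, the opening and the grip force at its end, in the units of the state.
- manip.get_state(): the state, without advancing time (a new reading comes with each control period).
- manip.get_image(name): name is "scene" or "top" or "wrist"; returns a dict with "frame" (384x512x3 uint8, red, green, blue), "fx", "fy", "cx", "cy" (pixels), "distortion" ([k1, k2, p1, p2, k3] as OpenCV has them; the pictures are not rectified), "position" and "attitude" of the camera in the world; the wrist camera has in their place "mount" (4x4, takes a point from camera to tool coordinates, whose origin is the TCP and whose axes are the flange's). Camera axes: x right, y up, looking along -z (the intrinsics and any distortion apply to the point x, -y, -z); pixel columns grow to the right and rows downward; lengths in m; the calibration is good to about 2 mm. A picture is of the moment at which its call begins: read the wrist's pose just before it. There is no depth.
- manip.sign_off(): hands the job in; it is judged then, once.
The state is a dict: "clock": time; "qpos": joint angles; "qd": joint speeds; "effort": joint torques, N m; "position": TCP position; "ee_rot": TCP orientation; "contact_force": force on the tool from outside, world axes, zero at the start; "moment": the same for the moment, N m; "width": finger opening in m; "gripper_force": force on a finger pad.
Only numpy, scipy, OpenCV 4.12 (cv2) and the standard library are available. Lean on these libraries where they do the work, as an engineer would, in place of code of your own. Each camera call takes 0.05 s, during which the arm holds its last target. There are 200 camera calls.

## Task

Two round chisel-handle blanks lie on the carver's bench beside two V-blocks: lay the thin blank in the small V-block and let it go, and lay the thick blank in the large V-block, each along the groove, bearing on both sloping sides and centred lengthwise. Finish with the gripper holding the thick blank pressed down firmly (about 10 N) onto both sides of its groove, ready for marking: do not let go of it at the end. Leave the mallet, chisel and whetstone where they are.

Things in the scene. Friction and masses are not known exactly. Their poses are not given: they have to be found in the camera images.
- thick_blank: The thick chisel-handle blank: plain pale wood cylinder, diameter 44 mm, length 150 mm, about 170 g, lying loose on the table (it can roll). Origin: its centre, 22 mm above the table at the start; its own x axis runs along the cylinder. Belongs in the large V-block.
- thin_blank: The thin chisel-handle blank: plain pale wood cylinder, diameter 28 mm, length 124 mm, about 60 g, lying loose on the table (it can roll). Origin: its centre, 14 mm above the table at the start; its own x axis runs along the cylinder. Belongs in the small V-block.
- large_vblock: The large V-block, fixed: dark wooden base 122 (x, along the groove) x 80 (y) x 12 mm; on it a pale 90-degree V of two saddles, each 36 mm long, at the ends, with a 50 mm gap between for the fingers, open down to the base. V 51 mm wide at its top edges, 44 mm above the table. Origin: middle of the underside. Seated, the thick blank's axis is 50 mm above the table.
- small_vblock: The small V-block, fixed: dark wooden base 98 (x, along the groove) x 63 (y) x 12 mm; on it a pale 90-degree V of two saddles, each 26 mm long, at the ends, with a 46 mm gap between for the fingers, open down to the base. V 34 mm wide at its top edges, 37 mm above the table. Origin: middle of the underside. Seated, the thin blank's axis is 40 mm above the table.
- large_vblock_seat (a point): Point on the large V-block, midway along its groove, where the centre of the thick blank lies when it is seated centrally; axes as the V-block's.
- small_vblock_seat (a point): Point on the small V-block, midway along its groove, where the centre of the thin blank lies when it is seated centrally; axes as the V-block's.
- large_vblock_left: The left sloping face pair (both saddles) of the large V-block, on its +y side, sloping at 45 degrees. Origin is that of the V-block. One of the two contact lines.
- large_vblock_right: The right sloping face pair (both saddles) of the large V-block, on its -y side, sloping at 45 degrees. Origin is that of the V-block. One of the two contact lines.
- small_vblock_left: The left sloping face pair (both saddles) of the small V-block, on its +y side, sloping at 45 degrees. Origin is that of the V-block. One of the two contact lines.
- small_vblock_right: The right sloping face pair (both saddles) of the small V-block, on its -y side, sloping at 45 degrees. Origin is that of the V-block. One of the two contact lines.
- mallet: Bystander: wooden carver's mallet lying beyond the work; round head 60 mm in diameter, 100 mm long along its y; handle 24 mm thick reaching 195 mm towards its -x, 30 mm above the table. Origin: underside of the head's middle.
- chisel: Bystander: carving chisel lying flat beyond the work, dark handle 120 x 22 x 18 mm towards its -x, steel blade towards +x, 205 mm overall. Origin: on the table, 10 mm from the handle's blade end.
- whetstone: Bystander: grey whetstone lying flat beyond the work, 70 (x) x 190 (y) x 26 mm. Origin: middle of its underside.
There are look-alikes about, which are no part of the job. Leave any green or red look-alike of the thin_blank alone.

How it is judged:
By the outcome, as a careful person would: the job done as asked, in the order asked, and still so for the second after the job is handed in, while the arm keeps its last pose, push and grip.
It also fails if it takes over 67 s, if anything falls off the work surface, if the arm or the gripper's body presses on something with over 40 N, if the wrist force passes 120 N, or if a joint passes its speed limit or range.

## Working session

There is one attempt and no reset: what is moved stays moved. The work goes in short steps, Python scripts to look and compute and a shell command to move; the robot and the scene stay as the last step left them, time stands still between calls to the robot, and variables do not carry over. Pictures are saved under pics/ and viewed, at most 10 in all, crops included, and the job is handed in when it is done.

```bash
mkdir -p pics; ls; python3 - <<'E'
from rig import manip
import cv2,numpy as np
s=manip.get_state();print(s['clock'],s['position'],s['ee_rot'],s['width'],manip.grasp_offset)
ims=[]
for n in("top","scene"):
    i=manip.get_image(n);print(n,i['fx'],i['fy'],i['cx'],i['cy'],i['distortion'],i['position'],i['attitude'])
    np.save(f'pics/{n}.npy',i['frame']);cv2.imwrite(f'pics/{n}.png',cv2.resize(i['frame'][...,::-1],(800,600)))
i=manip.get_image("wrist");print(i['mount'],i['fx'],i['fy'],i['distortion'])
E
```

```text
pics
0.0 [0.18436051 0.54408247 0.23042997] [-2.52492848e-04  1.62671403e-01  9.86679866e-01 -8.89953646e-04] 0.08540201806091934 -0.0187
top 404.12660454938464 404.12660454938464 256.2145176981459 185.73613420413326 [-0.10620863  0.          0.          0.          0.        ] [0.42368304 0.02319429 1.04771341] [ 0.70731484  0.04001657 -0.05238989 -0.70381794]
scene 428.2417272974768 428.2417272974768 262.41227671298583 189.79331475928316 [-0.10192389  0.          0.          0.          0.        ] [ 0.95417047 -0.37724876  0.91830082] [0.89160831 0.26556942 0.11177103 0.3493061 ]
[[-6.46448379e-05  9.47371430e-01  3.20136487e-01  8.32941389e-02]
 [ 9.99999878e-01  2.17977176e-04 -4.43125120e-04 -2.98541346e-04]
 [-4.89586526e-04  3.20136419e-01 -9.47371328e-01 -1.41991783e-01]
 [ 0.00000000e+00  0.00000000e+00  0.00000000e+00  1.00000000e+00]] 272.69955704722855 272.69955704722855 [-0.01271062  0.          0.          0.          0.        ]
```

View pics/top.png

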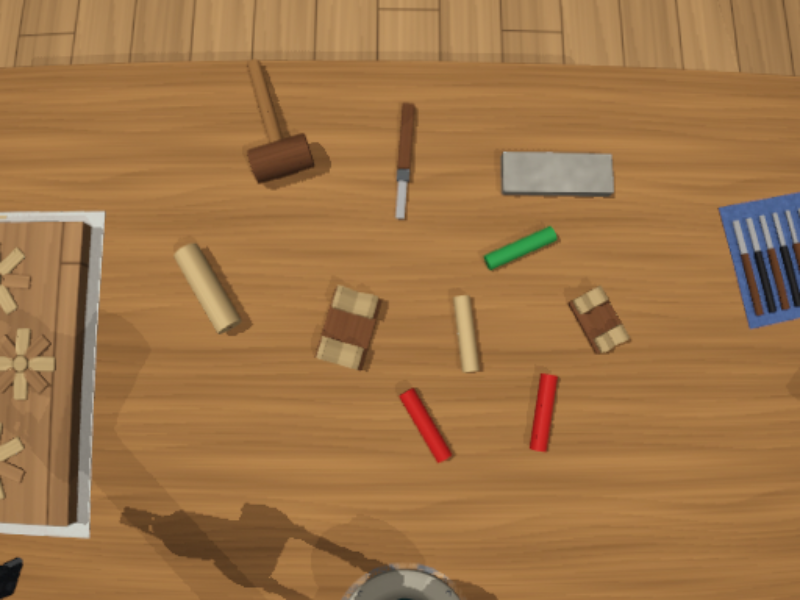

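View pics/scene.png

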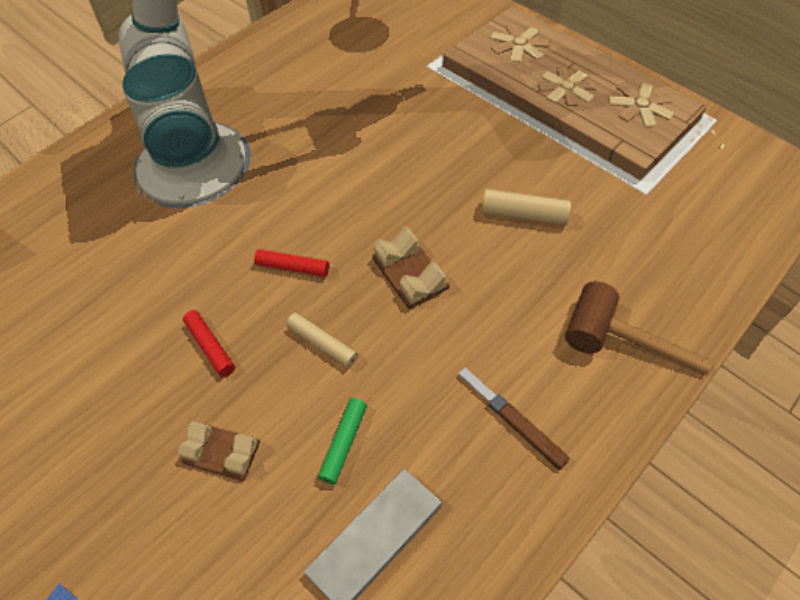

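The top view (800x600) shows thin-blank candidates at pale (467,333), green (521,248), red (425,425) and red (543,412). The pale one fits "plain pale wood", and the coloured ones are look-alikes. The thick blank is at (207,288), the large V-block at (348,327) and the small one at (600,320).

```bash
cat > h.py <<'E'
import numpy as np,cv2
from scipy.spatial.transform import Rotation as R
from rig import manip
def rot(q): return R.from_quat([q[1],q[2],q[3],q[0]]).as_matrix()
def cam(name):
    s=manip.get_state(); i=manip.get_image(name)
    if name=="wrist":
        T=np.eye(4);T[:3,:3]=rot(s['ee_rot']);T[:3,3]=s['position'];M=T@np.array(i['mount'])
        C,A=M[:3,3],M[:3,:3]
    else: C,A=np.array(i['position']),rot(i['attitude'])
    K=np.array([[i['fx'],0,i['cx']],[0,i['fy'],i['cy']],[0,0,1]])
    return dict(img=i['frame'][...,::-1].copy(),K=K,D=np.array(i['distortion'],float),C=C,A=A)
def ray(c,px,z):
    p=cv2.undistortPoints(np.array(px,float).reshape(-1,1,2),c['K'],c['D'])[:,0]
    d=np.c_[p[:,0],-p[:,1],-np.ones(len(p))]@c['A'].T
    return c['C']+d*((z-c['C'][2])/d[:,2])[:,None]
def proj(c,P):
    P=(np.atleast_2d(P)-c['C'])@c['A']; P=P*[1,-1,-1]
    return cv2.projectPoints(P,np.zeros(3),np.zeros(3),c['K'],c['D'])[0][:,0]
def masks(im):
    h=cv2.cvtColor(im,cv2.COLOR_BGR2HSV)
    pale=cv2.inRange(h,(12,50,135),(28,125,255))
    return h,pale
E
python3 - <<'E'
from h import *
for n in("top","scene"):
    c=cam(n);h,p=masks(c['img'])
    if n=="top":
        for (x,y) in((467,333),(207,288),(355,300),(343,353),(348,327),(600,320),(460,500),(300,400),(372,303)):print(x,y,h[int(y*.64),int(x*.64)])
    cv2.imwrite(f'pics/m_{n}.png',p)
    k,l,st,ce=cv2.connectedComponentsWithStats(p)
    for i in range(1,k):
        if st[i,4]>60: print(n,st[i],ce[i].round(1), cv2.minAreaRect(np.argwhere(l==i)[:,::-1].astype(np.float32)))
    if n=="top":
        a=c['img'][170:250,190:410]; cv2.imwrite('pics/crop1.png',cv2.resize(a,None,fx=3.6,fy=3.6,interpolation=cv2.INTER_CUBIC))
E
```

```text
467 333 [ 20  97 213]
207 288 [ 19 100 207]
355 300 [ 19 107 172]
343 353 [ 19 104 193]
348 327 [ 12 158 121]
600 320 [ 12 158 118]
460 500 [ 15 150 158]
300 400 [ 15 150 158]
372 303 [ 19 109 161]
top [124   0   8  34 153] [127.5  19. ] ((127.5, 16.5), (33.0, 7.0), 90.0)
top [135   0  27  34 559] [147.2  17.1] ((148.0, 16.5), (33.0, 26.0), 90.0)
top [163   0  13  33 260] [168.9  16.9] ((169.0, 16.0), (32.0, 12.0), 90.0)
top [179   0  13  34 203] [184.1  18.6] ((185.0, 16.5), (33.0, 12.0), 90.0)
top [195   0   5  33  86] [197.2  16.4] ((197.36981201171875, 15.994340896606445), (3.5184152126312256, 32.1001091003418), 2.4895529747009277)
top [203   0  34  38 863] [219.2  16.4] ((219.5, 18.5), (33.0, 37.0), 0.0)
top [243   0  24   5 104] [254.9   2. ] ((254.5, 2.0), (4.0, 23.0), 90.0)
top [288   0  12  34 323] [293.4  17.4] ((293.5, 16.5), (33.0, 11.0), 90.0)
top [304   0  16  39 303] [310.4  18.2] ((311.97930908203125, 18.648277282714844), (38.169315338134766, 13.740954399108887), 86.633544921875)
top [347   0  12  19 123] [352.7   9.7] ((352.4708251953125, 9.033073425292969), (18.5887
[... 4075 characters left out ...]
(204.36399841308594, 215.99708557128906), (47.73596954345703, 11.01821231842041), 33.231712341308594)
scene [ 390  204  122  180 9047] [467.5 308.1] ((450.5, 293.5), (179.0, 121.0), 90.0)
scene [114 269  21  25 269] [123.4 281. ] ((123.58049011230469, 281.0755920410156), (13.270176887512207, 24.37521743774414), 24.77513885498047)
scene [144 278  20  25 280] [152.9 289.4] ((152.99331665039062, 289.3029479980469), (14.083625793457031, 24.283899307250977), 21.250505447387695)
scene [ 360  333   91   51 1757] [397.7 365. ] ((405.1008605957031, 375.4267578125), (80.05159759521484, 46.77095031738281), 38.04704284667969)
scene [349 372  24  12 141] [359.8 379.2] ((360.5, 377.5), (23.0, 11.0), -0.0)
```

View pics/crop1.png

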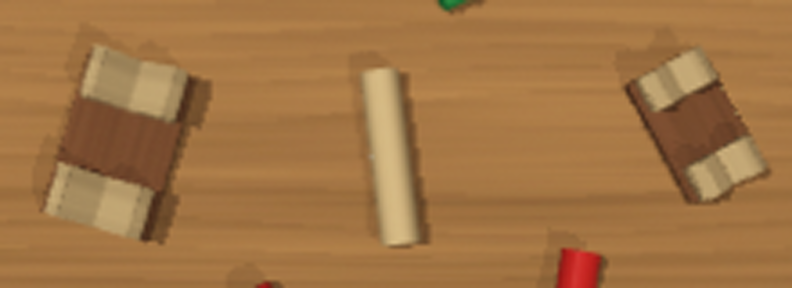

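The crop shows the pale thin blank at crop (393,157), which is frame (299,214). It is plain and uncoloured, so it is the right one. Each V-block's two saddles are clear.

```bash
cat >> h.py <<'E'
def blobs(im,lo=60):
    p=masks(im)[1];k,l,st,ce=cv2.connectedComponentsWithStats(p)
    return [(ce[i],st[i,4],np.argwhere(l==i)[:,::-1].astype(np.float32)) for i in range(1,k) if st[i,4]>lo]
def near(bs,c): return min(bs,key=lambda b:np.hypot(*(b[0]-np.array(c))))
def rectaxis(c,b,z):
    q=cv2.boxPoints(cv2.minAreaRect(b[2])); P=ray(c,q,z)[:,:2]
    if np.linalg.norm(P[0]-P[1])>np.linalg.norm(P[1]-P[2]): P=P[[1,2,3,0]]
    a=(P[2]+P[3])/2-(P[0]+P[1])/2
    return P.mean(0).round(4),np.linalg.norm(a).round(4),np.linalg.norm(P[1]-P[0]).round(4),round(np.degrees(np.arctan2(a[1],a[0]))%180,1)
def pair(P):
    a=P[1]-P[0]; return ((P[0]+P[1])/2).round(4),np.linalg.norm(a[:2]).round(4),round(np.degrees(np.arctan2(a[1],a[0]))%180,1)
E
python3 - <<'E'
from h import *
for n,T in(("top",[(130,183),(297,213),(227,193),(217,225),(377,191),(391,216)]),("scene",[(337,130),(205,215),(253,156),(271,179),(123,281),(153,289)])):
    c=cam(n);b=blobs(c['img']);q=[near(b,t) for t in T]
    print(n,'thick',rectaxis(c,q[0],.022),'thin',rectaxis(c,q[1],.014))
    print(' L',pair(ray(c,[q[2][0],q[3][0]],.031)),'S',pair(ray(c,[q[4][0],q[5][0]],.0285)))
E
```

```text
top thick (array([0.5634, 0.3301]), np.float64(0.1548), np.float64(0.038), np.float64(32.2)) thin (array([ 0.4898, -0.1005]), np.float64(0.1257), np.float64(0.0274), np.float64(6.7))
 L (array([0.4977, 0.0919, 0.031 ]), np.float64(0.0859), np.float64(164.2)) S (array([ 0.5129, -0.3244,  0.0285]), np.float64(0.0723), np.float64(28.1))
scene thick (array([0.557 , 0.3325]), np.float64(0.1536), np.float64(0.0475), np.float64(31.0)) thin (array([ 0.4833, -0.1005]), np.float64(0.1276), np.float64(0.0298), np.float64(7.4))
 L (array([0.4963, 0.0933, 0.031 ]), np.float64(0.0866), np.float64(164.4)) S (array([ 0.5133, -0.3253,  0.0285]), np.float64(0.0717), np.float64(28.0))
```

```bash
cat >> h.py <<'E'
def to(x,y,z,yaw):
    s=manip.get_state();A=rot(s['ee_rot']);p=np.array(s['position'])
    d=A.T@(np.array([x,y,z])-p); yaw0=np.degrees(np.arctan2(A[1,0],A[0,0]))
    t=((yaw-yaw0+90)%180-90); 
    n=np.radians(yaw);Rt=np.array([[np.cos(n),np.sin(n),0],[np.sin(n),-np.cos(n),0],[0,0,-1]])
    rv=R.from_matrix(A.T@Rt).as_rotvec(degrees=True)
    print('t',round(float(s['clock']),2),'pos',p.round(4),'yaw',yaw0.round(2),'w',round(s['width'],4),'gf',s['gripper_force'],'F',np.round(s['contact_force'],2),'q6',np.round(s['qpos'][5],2))
    print(' shift(tool, now)',d.round(4),' rotvec',rv.round(2),' shift(tool, after turn)',(Rt.T@(np.array([x,y,z])-p)).round(4))
E
M='[{"dx":-0.025,"dy":-0.0257},{"dx":-0.025,"dy":-0.0257},{"dx":-0.025,"dy":-0.0257},{"dx":-0.025,"dy":-0.0257},{"dx":-0.025,"dy":-0.0257},{"dx":-0.025,"dy":-0.0257},{"dx":-0.025,"dy":-0.0257},{"dx":-0.025,"dy":-0.0257},{"dx":-0.025,"dy":-0.0257},{"dx":-0.025,"dy":-0.0257}]'; true
python3 -m pendant '[{"dx":-0.025,"dy":-0.0257},{"dx":-0.025,"dy":-0.0257},{"dx":-0.025,"dy":-0.0257},{"dx":-0.025,"dy":-0.0257},{"dx":-0.025,"dy":-0.0257},{"dx":-0.025,"dy":-0.0257},{"dx":-0.025,"dy":-0.0257},{"dx":-0.025,"dy":-0.0257},{"dx":-0.025,"dy":-0.0257},{"dx":-0.025,"dy":-0.0257}]' 
python3 -m pendant '[{"dx":-0.025,"dy":-0.0257},{"dx":-0.025,"dy":-0.0257},{"dx":-0.025,"dy":-0.0257},{"dx":-0.025,"dy":-0.0257},{"dx":-0.025,"dy":-0.0257},{"dx":-0.025,"dy":-0.0257},{"dx":-0.025,"dy":-0.0257},{"dx":-0.025,"dy":-0.0257},{"dx":-0.025,"dy":-0.0257},{"dx":-0.025,"dy":-0.0257}]' 
python3 -m pendant '[{"rz":7},{"rz":7},{"rz":7},{"rz":7},{"rz":7},{"rz":7},{"rz":7},{"rz":7},{"rz":7},{"rz":7},{"rz":7}]'
python3 -m pendant '[{"rz":7},{"rz":7},{"rz":7},{"rz":7},{"rz":7},{"rz":7},{"rz":7},{"rz":7},{"rz":7},{"rz":7},{"rz":7},{}]'
python3 -c "
from h import *
to(.4875,-.1005,.23,7)
c=cam('wrist');cv2.imwrite('pics/w1.png',c['img'])
for b in blobs(c['img'],300): print(b[0].round(0),b[1],rectaxis(c,b,.014))
"
```

```text
t 0.35 pos [0.1846 0.5445 0.2311] yaw 161.28 w 0.0853 gf 0.0 F [-0.2  -0.82 -0.33] q6 -0.12
 shift(tool, now) [-0.4939 -0.5136  0.0013]  rotvec [-1.0000e-02  3.0000e-02  1.5428e+02]  shift(tool, after turn) [0.2221 0.6771 0.0011]
[307. 168.] 625 (array([0.3023, 0.6717]), np.float64(0.3256), np.float64(0.2717), np.float64(5.4))
[307. 168.] 2455 (array([0.2336, 0.629 ]), np.float64(0.1203), np.float64(0.0993), np.float64(2.8))
[375. 200.] 4035 (array([0.3015, 0.6901]), np.float64(0.1537), np.float64(0.1443), np.float64(156.1))
[294. 244.] 4088 (array([0.3503, 0.5704]), np.float64(0.3535), np.float64(0.0558), np.float64(1.3))
[320. 259.] 633 (array([0.3513, 0.5919]), np.float64(0.1142), np.float64(0.0272), np.float64(0.5))
[503. 307.] 1401 (array([0.5592, 0.8542]), np.float64(0.2508), np.float64(0.0296), np.float64(0.5))
[408. 373.] 605 (array([0.6271, 0.6797]), np.float64(0.0766), np.float64(0.065), np.float64(70.5))invalid input
invalid input
invalid input
invalid input
```

View pics/w1.png

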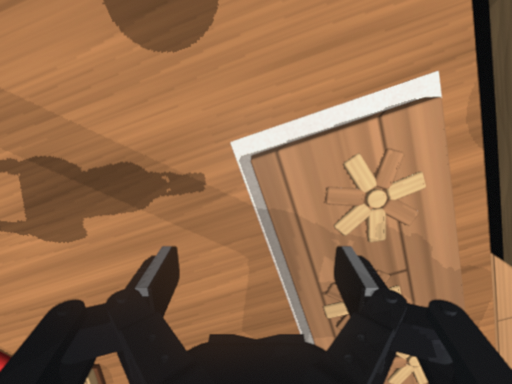

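The moves were refused, so the arm is still at its start; the picture shows only the tray at (350,200) and the fingers. The rows probably need every key, so I'll test one.

```bash
python3 -m pendant '[{"dx":-0.025,"dy":-0.0257,"dz":0,"rx":0,"ry":0,"rz":0,"hand":0.085}]'; python3 -m pendant '[{"dx":-0.025,"dy":-0.0257,"dz":0,"rx":0,"ry":0,"rz":7,"hand":0.085}]' 60
```

```text
clock: 0.48
position: [0.1989, 0.5167, 0.231]
ee_rot: [-0.001, 0.161, 0.987, 0.002]
contact_force: [1.6, 0.6, 0.6]
width: 0.085
gripper_force: 0.0
clock: 0.57
position: [0.2154, 0.4802, 0.2309]
ee_rot: [0.0, 0.222, 0.975, 0.0]
contact_force: [1.1, -0.1, 0.6]
width: 0.0851
gripper_force: 0.0
```

```bash

python3 -m pendant '[{"dx":-0.0308,"dy":-0.0251,"dz":0,"rx":0,"ry":0,"rz":0,"hand":0.085},{"dx":-0.0308,"dy":-0.0251,"dz":0,"rx":0,"ry":0,"rz":0,"hand":0.085},{"dx":-0.0308,"dy":-0.0251,"dz":0,"rx":0,"ry":0,"rz":0,"hand":0.085},{"dx":-0.0308,"dy":-0.0251,"dz":0,"rx":0,"ry":0,"rz":0,"hand":0.085},{"dx":-0.0308,"dy":-0.0251,"dz":0,"rx":0,"ry":0,"rz":0,"hand":0.085},{"dx":-0.0308,"dy":-0.0251,"dz":0,"rx":0,"ry":0,"rz":0,"hand":0.085},{"dx":-0.0308,"dy":-0.0251,"dz":0,"rx":0,"ry":0,"rz":0,"hand":0.085},{"dx":-0.0308,"dy":-0.0251,"dz":0,"rx":0,"ry":0,"rz":0,"hand":0.085}]' >/dev/null
python3 -m pendant '[{"dx":-0.0308,"dy":-0.0251,"dz":0,"rx":0,"ry":0,"rz":0,"hand":0.085},{"dx":-0.0308,"dy":-0.0251,"dz":0,"rx":0,"ry":0,"rz":0,"hand":0.085},{"dx":-0.0308,"dy":-0.0251,"dz":0,"rx":0,"ry":0,"rz":0,"hand":0.085},{"dx":-0.0308,"dy":-0.0251,"dz":0,"rx":0,"ry":0,"rz":0,"hand":0.085},{"dx":-0.0308,"dy":-0.0251,"dz":0,"rx":0,"ry":0,"rz":0,"hand":0.085},{"dx":-0.0308,"dy":-0.0251,"dz":0,"rx":0,"ry":0,"rz":0,"hand":0.085},{"dx":-0.0308,"dy":-0.0251,"dz":0,"rx":0,"ry":0,"rz":0,"hand":0.085},{"dx":-0.0308,"dy":-0.0251,"dz":0,"rx":0,"ry":0,"rz":0,"hand":0.085}]' >/dev/null
python3 -m pendant '[{"dx":0,"dy":0,"dz":0,"rx":0,"ry":0,"rz":7,"hand":0.085},{"dx":0,"dy":0,"dz":0,"rx":0,"ry":0,"rz":7,"hand":0.085},{"dx":0,"dy":0,"dz":0,"rx":0,"ry":0,"rz":7,"hand":0.085},{"dx":0,"dy":0,"dz":0,"rx":0,"ry":0,"rz":7,"hand":0.085},{"dx":0,"dy":0,"dz":0,"rx":0,"ry":0,"rz":7,"hand":0.085},{"dx":0,"dy":0,"dz":0,"rx":0,"ry":0,"rz":7,"hand":0.085},{"dx":0,"dy":0,"dz":0,"rx":0,"ry":0,"rz":7,"hand":0.085},{"dx":0,"dy":0,"dz":0,"rx":0,"ry":0,"rz":7,"hand":0.085},{"dx":0,"dy":0,"dz":0,"rx":0,"ry":0,"rz":7,"hand":0.085},{"dx":0,"dy":0,"dz":0,"rx":0,"ry":0,"rz":7,"hand":0.085},{"dx":0,"dy":0,"dz":0,"rx":0,"ry":0,"rz":7,"hand":0.085}]' >/dev/null
python3 -m pendant '[{"dx":0,"dy":0,"dz":0,"rx":0,"ry":0,"rz":7,"hand":0.085},{"dx":0,"dy":0,"dz":0,"rx":0,"ry":0,"rz":7,"hand":0.085},{"dx":0,"dy":0,"dz":0,"rx":0,"ry":0,"rz":7,"hand":0.085},{"dx":0,"dy":0,"dz":0,"rx":0,"ry":0,"rz":7,"hand":0.085},{"dx":0,"dy":0,"dz":0,"rx":0,"ry":0,"rz":7,"hand":0.085},{"dx":0,"dy":0,"dz":0,"rx":0,"ry":0,"rz":7,"hand":0.085},{"dx":0,"dy":0,"dz":0,"rx":0,"ry":0,"rz":7,"hand":0.085},{"dx":0,"dy":0,"dz":0,"rx":0,"ry":0,"rz":7,"hand":0.085},{"dx":0,"dy":0,"dz":0,"rx":0,"ry":0,"rz":7,"hand":0.085},{"dx":0,"dy":0,"dz":0,"rx":0,"ry":0,"rz":7,"hand":0.085},{"dx":0,"dy":0,"dz":0,"rx":0,"ry":0,"rz":0,"hand":0.085}]' >/dev/null
python3 -c "
from h import *
to(.4875,-.1005,.23,7)
c=cam('wrist');cv2.imwrite('pics/w2.png',c['img'])
for b in blobs(c['img'],300): print(b[0].round(0),b[1],rectaxis(c,b,.014))
"
```

```text
t 3.73 pos [ 0.4851 -0.0958  0.2314] yaw 7.16 w 0.085 gf 0.0 F [-0.12  0.36  0.58] q6 1.11
 shift(tool, now) [0.0018 0.0049 0.0014]  rotvec [-0.   -0.01  0.16]  shift(tool, after turn) [0.0018 0.0049 0.0014]
[114. 109.] 1910 (array([0.534 , 0.0914]), np.float64(0.0801), np.float64(0.0439), np.float64(73.9))
[259. 163.] 1909 (array([ 0.4831, -0.0996]), np.float64(0.1292), np.float64(0.0255), np.float64(7.3))
[426. 144.] 960 (array([ 0.5405, -0.3146]), np.float64(0.0596), np.float64(0.0341), np.float64(118.1))
[ 99. 173.] 1518 (array([0.4471, 0.1163]), np.float64(0.0782), np.float64(0.0491), np.float64(74.1))
```

View pics/w2.png

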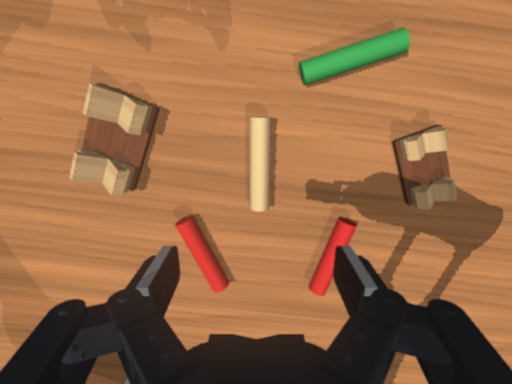

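The view shows the thin blank upright at (259,163), clear of both fingers, with the red look-alikes at (202,255) and (332,257). I'll descend and grasp it.

```bash

python3 -m pendant '[{"dx":0.0007,"dy":0.0043,"dz":0.032,"rx":0,"ry":0,"rz":0,"hand":0.06},{"dx":0,"dy":0,"dz":0.032,"rx":0,"ry":0,"rz":0,"hand":0.06},{"dx":0,"dy":0,"dz":0.032,"rx":0,"ry":0,"rz":0,"hand":0.06},{"dx":0,"dy":0,"dz":0.032,"rx":0,"ry":0,"rz":0,"hand":0.06},{"dx":0,"dy":0,"dz":0.032,"rx":0,"ry":0,"rz":0,"hand":0.06},{"dx":0,"dy":0,"dz":0.032,"rx":0,"ry":0,"rz":0,"hand":0.06},{"dx":0,"dy":0,"dz":0.02,"rx":0,"ry":0,"rz":0,"hand":0.06},{"dx":0,"dy":0,"dz":0.01,"rx":0,"ry":0,"rz":0,"hand":0.06},{"dx":0,"dy":0,"dz":0.004,"rx":0,"ry":0,"rz":0,"hand":0.06},{"dx":0,"dy":0,"dz":0,"rx":0,"ry":0,"rz":0,"hand":0.06},{"dx":0,"dy":0,"dz":0,"rx":0,"ry":0,"rz":0,"hand":0.06}]' 30
python3 -m pendant '[{"dx":0,"dy":0,"dz":0,"rx":0,"ry":0,"rz":0,"hand":0.015},{"dx":0,"dy":0,"dz":0,"rx":0,"ry":0,"rz":0,"hand":0.015},{"dx":0,"dy":0,"dz":0,"rx":0,"ry":0,"rz":0,"hand":0.015},{"dx":0,"dy":0,"dz":0,"rx":0,"ry":0,"rz":0,"hand":0.015},{"dx":0,"dy":0,"dz":0,"rx":0,"ry":0,"rz":0,"hand":0.015},{"dx":0,"dy":0,"dz":0,"rx":0,"ry":0,"rz":0,"hand":0.015},{"dx":0,"dy":0,"dz":0,"rx":0,"ry":0,"rz":0,"hand":0.015},{"dx":0,"dy":0,"dz":0,"rx":0,"ry":0,"rz":0,"hand":0.015},{"dx":0,"dy":0,"dz":0,"rx":0,"ry":0,"rz":0,"hand":0.015},{"dx":0,"dy":0,"dz":0,"rx":0,"ry":0,"rz":0,"hand":0.015}]'
```

```text
clock: 4.7
position: [0.487, -0.1002, 0.0057]
ee_rot: [0.0, 0.998, 0.064, 0.0]
contact_force: [-0.4, -0.6, -0.5]
width: 0.0597
gripper_force: 0.0
clock: 5.53
position: [0.4871, -0.1002, 0.0064]
ee_rot: [0.0, 0.998, 0.064, 0.001]
contact_force: [-0.7, 0.5, 6.4]
width: 0.0267
gripper_force: 29.4
```

```bash

python3 -m pendant '[{"dx":0,"dy":0,"dz":0,"rx":0,"ry":0,"rz":0,"hand":0.045},{"dx":0,"dy":0,"dz":0,"rx":0,"ry":0,"rz":0,"hand":0.045},{"dx":0,"dy":0,"dz":0,"rx":0,"ry":0,"rz":0,"hand":0.045},{"dx":0,"dy":0,"dz":0.0022,"rx":0,"ry":0,"rz":0,"hand":0.045},{"dx":0,"dy":0,"dz":0.0022,"rx":0,"ry":0,"rz":0,"hand":0.045},{"dx":0,"dy":0,"dz":0,"rx":0,"ry":0,"rz":0,"hand":0.045}]'
python3 -m pendant '[{"dx":0,"dy":0,"dz":0,"rx":0,"ry":0,"rz":0,"hand":0.015},{"dx":0,"dy":0,"dz":0,"rx":0,"ry":0,"rz":0,"hand":0.015},{"dx":0,"dy":0,"dz":0,"rx":0,"ry":0,"rz":0,"hand":0.015},{"dx":0,"dy":0,"dz":0,"rx":0,"ry":0,"rz":0,"hand":0.015},{"dx":0,"dy":0,"dz":0,"rx":0,"ry":0,"rz":0,"hand":0.015},{"dx":0,"dy":0,"dz":0,"rx":0,"ry":0,"rz":0,"hand":0.015},{"dx":0,"dy":0,"dz":0,"rx":0,"ry":0,"rz":0,"hand":0.015},{"dx":0,"dy":0,"dz":0,"rx":0,"ry":0,"rz":0,"hand":0.015}]' 45
```

```text
clock: 6.03
position: [0.4859, -0.0998, 0.0003]
ee_rot: [-0.0, 0.998, 0.063, -0.001]
contact_force: [0.0, -0.7, -0.3]
width: 0.0448
gripper_force: 0.0
clock: 6.7
position: [0.4863, -0.1, 0.0009]
ee_rot: [-0.0, 0.998, 0.063, 0.0]
contact_force: [0.5, -0.1, -0.9]
width: 0.0264
gripper_force: 44.2
```

```bash

python3 -m pendant '[{"dx":0,"dy":0,"dz":-0.012,"rx":0,"ry":0,"rz":0,"hand":0.015},{"dx":0,"dy":0,"dz":-0.025,"rx":0,"ry":0,"rz":0,"hand":0.015},{"dx":0,"dy":0,"dz":-0.03,"rx":0,"ry":0,"rz":0,"hand":0.015},{"dx":0,"dy":0,"dz":-0.03,"rx":0,"ry":0,"rz":0,"hand":0.015},{"dx":0,"dy":0,"dz":0,"rx":0,"ry":0,"rz":-7,"hand":0.015},{"dx":0,"dy":0,"dz":0,"rx":0,"ry":0,"rz":-7,"hand":0.015},{"dx":0,"dy":0,"dz":0,"rx":0,"ry":0,"rz":-7,"hand":0.015},{"dx":0,"dy":0,"dz":0,"rx":0,"ry":0,"rz":0,"hand":0.015}]'
python3 -c "
from h import *
to(.513,-.325,.097,28.05)
c=cam('wrist');cv2.imwrite('pics/w3.png',c['img'])
for b in blobs(c['img'],300): print(b[0].round(0),b[1],rectaxis(c,b,.11),rectaxis(c,b,.0285))
print(proj(c,[[.513,-.325,.04]]))
"
```

```text
clock: 7.37
position: [0.4862, -0.0999, 0.0981]
ee_rot: [0.0, 0.969, 0.245, 0.0]
contact_force: [-0.4, -0.1, -0.6]
width: 0.0265
gripper_force: 44.4
t 7.37 pos [ 0.4862 -0.0999  0.0981] yaw 28.39 w 0.0265 gf 44.3771231174469 F [-0.42 -0.1  -0.6 ] q6 0.73
 shift(tool, now) [-0.0834  0.2108  0.0011]  rotvec [ 0.01 -0.01  0.34]  shift(tool, after turn) [-0.0822  0.2112  0.0011]
[60. 34.] 5107 (array([0.5433, 0.0271]), np.float64(0.0441), np.float64(0.026), np.float64(74.2)) (array([0.534 , 0.0822]), np.float64(0.0717), np.float64(0.0422), np.float64(74.2))
[ 17. 136.] 2224 (array([0.4934, 0.0292]), np.float64(0.0361), np.float64(0.0226), np.float64(13.3)) (array([0.4529, 0.0855]), np.float64(0.0587), np.float64(0.0368), np.float64(13.3))
[255. 234.] 9322 (array([ 0.4873, -0.0941]), np.float64(0.1205), np.float64(0.0293), np.float64(25.3)) (array([ 0.443, -0.115]), np.float64(0.1959), np.float64(0.0476), np.float64(25.3))
[484. 253.] 1827 (array([ 0.5469, -0.208 ]), np.float64(0.0326), np.float64(0.0251), np.float64(118.1)) (array([ 0.54  , -0.3003]), np.float64(0.053), np.float64(0.0409), np.float64(118.1))
[469. 317.] 1323 (array([ 0.5099, -0.2303]), np.float64(0.0356), np.float64(0.0293), np.float64(117.7)) (array([ 0.4798, -0.3366]), np.float64(0.0579), np.float64(0.0476), np.float64(117.7))
[[491.11466638 295.73872009]]
```

View pics/w3.png

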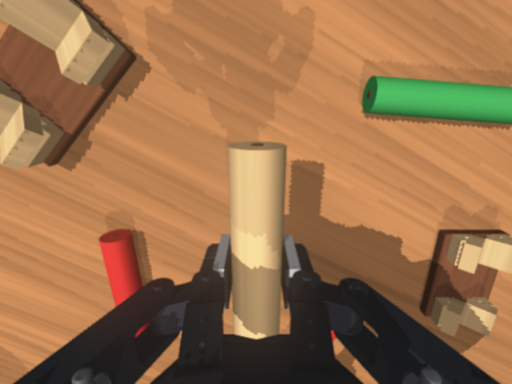

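The blank is held with its near end face centred at about (258,146). The small V-block shows at lower right, around (475,285). Now I'll measure the lengthwise grip offset from that end face.

```bash
python3 -c "
from h import *
c=cam('wrist')
s=manip.get_state();A=rot(s['ee_rot'])
print((ray(c,[(258,146.5),(258,141.5),(258,150)],s['position'][2]+.0131)-s['position'])@A)
"
python3 -m pendant '[{"dx":-0.0082,"dy":0.0211,"dz":0,"rx":0,"ry":0,"rz":0.34,"hand":0.015},{"dx":-0.0082,"dy":0.0211,"dz":0,"rx":0,"ry":0,"rz":0,"hand":0.015},{"dx":-0.0082,"dy":0.0211,"dz":0,"rx":0,"ry":0,"rz":0,"hand":0.015},{"dx":-0.0082,"dy":0.0211,"dz":0,"rx":0,"ry":0,"rz":0,"hand":0.015},{"dx":-0.0082,"dy":0.0211,"dz":0,"rx":0,"ry":0,"rz":0,"hand":0.015},{"dx":-0.0082,"dy":0.0211,"dz":0,"rx":0,"ry":0,"rz":0,"hand":0.015},{"dx":-0.0082,"dy":0.0211,"dz":0,"rx":0,"ry":0,"rz":0,"hand":0.015},{"dx":0,"dy":0,"dz":0,"rx":0,"ry":0,"rz":0,"hand":0.015}]'
python3 -c "
from h import *
to(.513,-.325,.097,28.05)
c=cam('wrist');cv2.imwrite('pics/w4.png',c['img'])
for b in blobs(c['img'],300): print(b[0].round(0),b[1])
"
```

```text
[[ 0.06133411  0.0004266  -0.01310905]
 [ 0.06368031  0.00042033 -0.01310939]
 [ 0.05967564  0.00043104 -0.01310882]]
clock: 8.13
position: [0.5062, -0.2619, 0.0976]
ee_rot: [0.002, 0.971, 0.239, 0.001]
contact_force: [-0.2, -0.5, 0.0]
width: 0.0267
gripper_force: 44.4
t 8.13 pos [ 0.5062 -0.2619  0.0976] yaw 27.65 w 0.0267 gf 44.43129122257233 F [-0.19 -0.52  0.03] q6 0.49
 shift(tool, now) [-0.0233  0.059   0.0009]  rotvec [ 0.22 -0.   -0.4 ]  shift(tool, after turn) [-0.0237  0.0589  0.0006]
[254. 234.] 9079
[327. 192.] 1978
[325. 265.] 552
```

View pics/w4.png

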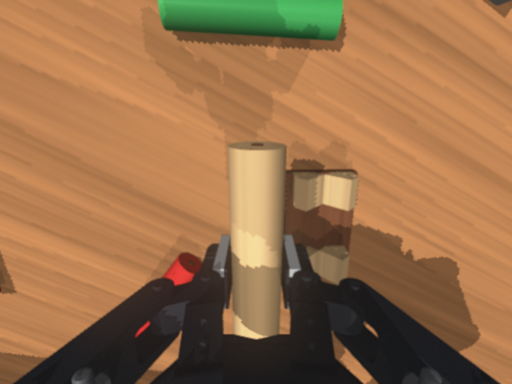

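The held blank is centred to within about 1 mm. The small block's base front edge is at row 170 (cols 287–357), and the far saddle's groove line is at about col 322. I'll cross-check the seat estimate with that.

```bash
python3 -c "
from h import *
c=cam('wrist');s=manip.get_state()
a=np.radians(28.05);u=np.array([np.cos(a),np.sin(a),0]);v=np.array([-np.sin(a),np.cos(a),0]);S=np.array([.513,-.325,0])
for px,z in(((288,170.5),.012),((357,170.5),.012),((322,178),.020),((322,206),.020)):
    P=ray(c,[px],z)[0]-S;print(px,(P@u).round(4),(P@v).round(4))
cv2.imwrite('pics/w4c.png',cv2.resize(c['img'][150:300,270:390],None,fx=4,fy=4,interpolation=cv2.INTER_CUBIC))
to(.513,-.325,.097,28.05)
"
```

```text
(288, 170.5) 0.049 0.0345
(357, 170.5) 0.0487 -0.0248
(322, 178) 0.0444 0.0068
(322, 206) 0.0193 0.005
t 8.23 pos [ 0.5047 -0.2578  0.0973] yaw 27.73 w 0.0262 gf 44.433839321136475 F [-0.21  1.35 -0.93] q6 0.49
 shift(tool, now) [-0.0239  0.0634  0.0002]  rotvec [-0.08  0.01 -0.32]  shift(tool, after turn) [-0.0243  0.0632  0.0003]
```

View pics/w4c.png

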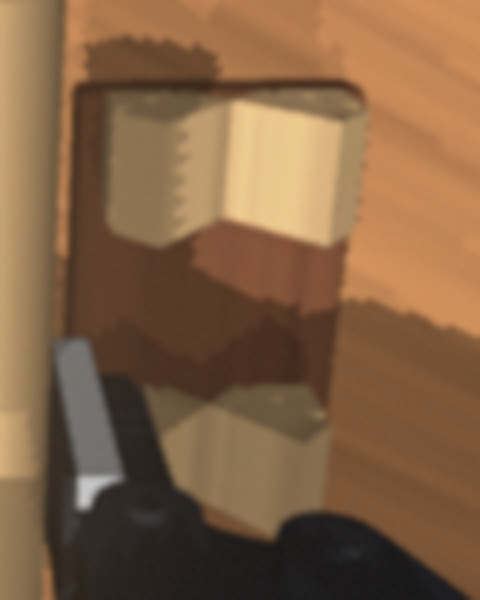

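```bash
python3 -c "
from h import *
a=np.radians(28.05);u=np.array([np.cos(a),np.sin(a),0]);v=np.array([-np.sin(a),np.cos(a),0]);S=np.array([.513,-.325,0])
for k in range(2):
  c=cam('wrist');s=manip.get_state();print(s['position'])
  for px,z in(((288.7,171),.012),((360,171),.012),((287,230),.012),((326,175),.020),((326,204),.020)):
    P=ray(c,[px],z)[0]-S;print(px,(P@u).round(4),(P@v).round(4))
cv2.imwrite('pics/w5.png',cv2.resize(c['img'][150:300,270:390],None,fx=4,fy=4,interpolation=cv2.INTER_CUBIC))
a=cv2.imread('pics/w4c.png').astype(int);b=cv2.imread('pics/w5.png').astype(int);print(abs(a-b).mean())
to(.513,-.325,.097,28.05)
"
```

```text
[ 0.50438454 -0.25680519  0.09732015]
(288.7, 171) 0.0489 0.0358
(360, 171) 0.0486 -0.0253
(287, 230) -0.0071 0.0356
(326, 175) 0.0473 0.0057
(326, 204) 0.0215 0.0037
[ 0.50435048 -0.25633436  0.09741911]
(288.7, 171) 0.0491 0.0369
(360, 171) 0.0489 -0.0242
(287, 230) -0.0069 0.0366
(326, 175) 0.0476 0.0068
(326, 204) 0.0218 0.0048
4.7752638888888885
t 8.33 pos [ 0.5044 -0.2563  0.0974] yaw 27.87 w 0.0265 gf 44.43459928035736 F [ 0.36  0.3  -1.47] q6 0.49
 shift(tool, now) [-0.0245  0.0647  0.0003]  rotvec [-0.11  0.02 -0.18]  shift(tool, after turn) [-0.0247  0.0647  0.0004]
```

```bash
python3 -m pendant '[{"dx":0,"dy":0,"dz":0,"rx":0,"ry":0,"rz":0,"hand":0.015},{"dx":0,"dy":0,"dz":0,"rx":0,"ry":0,"rz":0,"hand":0.015},{"dx":0,"dy":0,"dz":0,"rx":0,"ry":0,"rz":0,"hand":0.015},{"dx":0,"dy":0,"dz":0,"rx":0,"ry":0,"rz":0,"hand":0.015},{"dx":0,"dy":0,"dz":0,"rx":0,"ry":0,"rz":0,"hand":0.015},{"dx":0,"dy":0,"dz":0,"rx":0,"ry":0,"rz":0,"hand":0.015}]' >/dev/null
python3 -c "
from h import *
a=np.radians(28.05);u=np.array([np.cos(a),np.sin(a),0]);v=np.array([-np.sin(a),np.cos(a),0]);S=np.array([.513,-.325,0])
to(.513,-.325,.097,28.05)
c=cam('wrist');g=cv2.cvtColor(c['img'],cv2.COLOR_BGR2HSV);to(.513,-.325,.097,28.05)
for r in (180,186,192,198): print(r,g[r,290:400:4,2])
for x in (310,350,375): print(x,g[158:182,x,2],g[158:182,x,1])
for r in (220,230): print(r,g[r,284:400:4,0],g[r,284:400:4,1],g[r,284:400:4,2])
"
```

```text
t 8.83 pos [ 0.5051 -0.2572  0.098 ] yaw 27.95 w 0.0265 gf 44.43469047546387 F [ 0.21  0.08 -0.82] q6 0.49
 shift(tool, now) [-0.0248  0.0636  0.001 ]  rotvec [ 0.01 -0.01 -0.1 ]  shift(tool, after turn) [-0.0249  0.0636  0.001 ]
t 8.88 pos [ 0.505  -0.2572  0.0979] yaw 27.94 w 0.0266 gf 44.435017704963684 F [-1.11  0.27 -0.75] q6 0.49
 shift(tool, now) [-0.0247  0.0636  0.0009]  rotvec [ 0.   -0.01 -0.11]  shift(tool, after turn) [-0.0248  0.0636  0.0009]
180 [114  89  86 138 128 115 113 161 187 185 207 236 232 232 230 199 151 124
 156 179 179 194 200 203 201 195 194 194]
186 [ 97  87  88 142 141 141 160 189 190 183 220 236 233 232 234 228 219 177
 169 194 186 181 176 187 198 201 204 198]
192 [ 91  91  92 142 141 140 173 187 190 178 227 234 232 233 234 225 219 171
 170 197 199 199 192 185 182 188 196 198]
198 [ 84  92  96 141 142 141 170 187 191 174 229 233 233 234 233 224 217 170
 184 199 200 197 198 201 198 192 184 182]
310 [176 168 141 113 105 103 102 103 106 108 110 108  95  73  64  81 105 120
 119 111 107 109 115 128] [141 141 141 144 141 139 140 139 137 137 141 142 140 140 135
[... 406 characters left out ...]
44 143 142
 143 144 143 143 142 142]
220 [14 14 12 12 11 11 11 11 11 11 11 11 10 11 11 11 11 10 11 13 13 13 13 14
 13 14 13 13 13] [133 133 136 138 140 141 136 138 144 139 140 143 145 143 146 141 143 140
 145 141 142 145 142 142 142 142 144 142 142] [125  98  92  96  95  96  88  87  87  88  93 125 132 134 133 128 123 129
 121 193 201 210 210 206 205 199 195 192 192]
230 [14 13 11 11 11 11 12 11 11 11 11 10 11 11 11 10 11 10 12 13 13 14 13 13
 13 14 13 13 14] [135 130 139 135 138 136 139 138 139 142 140 141 143 141 144 140 141 140
 143 139 141 141 140 143 142 142 142 142 142] [125  86  92  96  94  90  88  89  88  88  89  85  89  87  83  82  83  84
 102 121 121 123 122 144 200 206 207 207 206]
```

```bash
python3 -c "
from h import *
a=np.radians(28.05);u=np.array([np.cos(a),np.sin(a),0]);v=np.array([-np.sin(a),np.cos(a),0]);S=np.array([.513,-.325,0])
c=cam('wrist')
for px,z in(((286.5,220),.012),((358,220),.012),((287,228),.012),((359,172.8),.012),((310,173),.012),((328,186),.020),((327.5,198),.020)):
    P=ray(c,[px],z)[0]-S;print(px,z,(P@u).round(4),(P@v).round(4))
"
```

```text
(286.5, 220) 0.012 0.0034 0.0364
(358, 220) 0.012 0.0032 -0.029
(287, 228) 0.012 -0.0047 0.0357
(359, 172.8) 0.012 0.0477 -0.0247
(310, 173) 0.012 0.0476 0.0176
(328, 186) 0.02 0.0383 0.0034
(327.5, 198) 0.02 0.0275 0.0029
```

```bash
python3 -m pendant '[{"dx":-0.005,"dy":0.012,"dz":0.004,"rx":0,"ry":0,"rz":0,"hand":0.015},{"dx":-0.008,"dy":0.02,"dz":0.006,"rx":0,"ry":0,"rz":0,"hand":0.015},{"dx":-0.008,"dy":0.02,"dz":0.006,"rx":0,"ry":0,"rz":0,"hand":0.015},{"dx":-0.004,"dy":0.01,"dz":0.006,"rx":0,"ry":0,"rz":0,"hand":0.015},{"dx":0,"dy":0,"dz":0,"rx":0,"ry":0,"rz":0,"hand":0.015},{"dx":0,"dy":0,"dz":0,"rx":0,"ry":0,"rz":0,"hand":0.015},{"dx":0,"dy":0,"dz":0,"rx":0,"ry":0,"rz":0,"hand":0.015},{"dx":0,"dy":0,"dz":0,"rx":0,"ry":0,"rz":0,"hand":0.015},{"dx":0,"dy":0,"dz":0,"rx":0,"ry":0,"rz":0,"hand":0.015},{"dx":0,"dy":0,"dz":0,"rx":0,"ry":0,"rz":0,"hand":0.015}]' >/dev/null
python3 -c "
from h import *
to(.513,-.325,.075,28.05)
c=cam('wrist');cv2.imwrite('pics/w6.png',cv2.resize(c['img'][130:290,170:350],None,fx=3.7,fy=3.7,interpolation=cv2.INTER_CUBIC))
np.save('pics/w6.npy',c['img'])
to(.513,-.325,.075,28.05)
"
```

```text
t 9.77 pos [ 0.512  -0.3231  0.0763] yaw 27.98 w 0.0262 gf 44.47123825550079 F [ 0.37 -0.44 -0.53] q6 0.4
 shift(tool, now) [-0.      0.0021  0.0013]  rotvec [ 0.01 -0.02 -0.07]  shift(tool, after turn) [-0.      0.0021  0.0013]
t 9.82 pos [ 0.5121 -0.3232  0.0763] yaw 27.98 w 0.0265 gf 44.470624923706055 F [-0.19 -0.34 -0.34] q6 0.4
 shift(tool, now) [0.     0.002  0.0013]  rotvec [ 0.02 -0.02 -0.07]  shift(tool, after turn) [0.     0.002  0.0013]
```

View pics/w6.png

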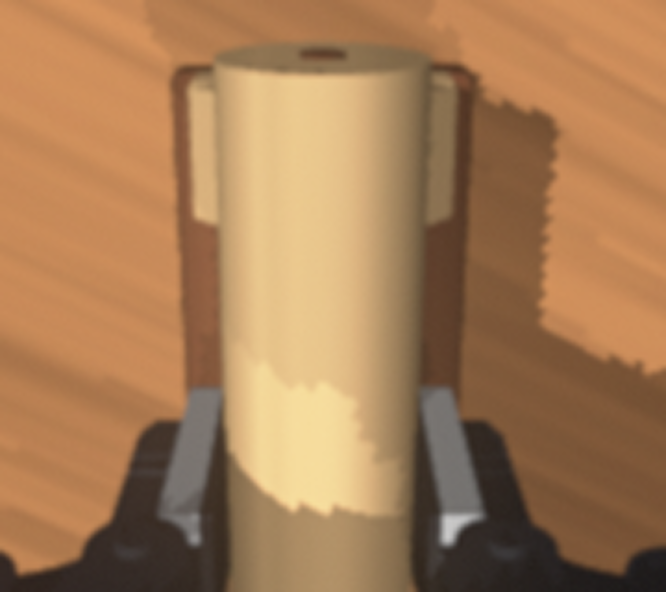

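The blank sits centred over the block: base edges are at crop 183/467 and blank edges at 219/425, so the mid-lines agree within 1 mm. Next I'll check lengthwise numerically.

```bash
python3 -c "
from h import *
c=cam('wrist');s=manip.get_state();A=rot(s['ee_rot']);p=s['position']
g=np.load('pics/w6.npy');h=cv2.cvtColor(g,cv2.COLOR_BGR2HSV)
for x in (220,296): print(x,h[143:160,x,2],h[143:160,x,0])
print(h[138:156,257,2],h[138:156,240,2])
for r in(150.,151,152): print(((ray(c,[(220,r),(296,r)],.012)-p)@A)[:,:2])
for r in(143.,144.,145.): print(((ray(c,[(257,r)],p[2]+.0131)-p)@A)[:,:2])
"
```

```text
220 [186 189 191 184 150 107 104 121 126 134 146 155 157 153 150 149 150] [13 14 13 14 13 13 12 11 12 12 13 14 14 14 13 13 13]
296 [203 202 202 199 183 151 117 105 111 114 109  97  85  84  83  86  85] [13 13 13 13 13 13 12 11 11 11 11 11 11 12 12 11 12]
[171 172 167 154 132 105  93 109 131 140 137 150 202 231 234 233 234 233] [174 170 168 163 152 144 144 145 144 144 154 194 225 232 233 232 232 232]
[[ 0.04643273 -0.02806671]
 [ 0.04644358  0.02958799]]
[[ 0.04567101 -0.02809864]
 [ 0.04568193  0.02962327]]
[[ 0.04490753 -0.02813064]
 [ 0.04491851  0.02965864]]
[[ 0.06302275 -0.00017769]]
[[ 0.0625543 -0.0001772]]
[[ 0.06208478 -0.00017671]]
```

```bash
python3 -m pendant '[{"dx":-0.001,"dy":0,"dz":0.012,"rx":0,"ry":0,"rz":0,"hand":0.015},{"dx":0,"dy":0,"dz":0.015,"rx":0,"ry":0,"rz":0,"hand":0.015},{"dx":0,"dy":0,"dz":0.01,"rx":0,"ry":0,"rz":0,"hand":0.015},{"dx":0,"dy":0,"dz":0.006,"rx":0,"ry":0,"rz":0,"hand":0.015},{"dx":0,"dy":0,"dz":0.002,"rx":0,"ry":0,"rz":0,"hand":0.015},{"dx":0,"dy":0,"dz":0,"rx":0,"ry":0,"rz":0,"hand":0.015},{"dx":0,"dy":0,"dz":0,"rx":0,"ry":0,"rz":0,"hand":0.015},{"dx":0,"dy":0,"dz":0,"rx":0,"ry":0,"rz":0,"hand":0.015}]'
python3 -m pendant '[{"dx":0,"dy":0,"dz":0.001,"rx":0,"ry":0,"rz":0,"hand":0.015},{"dx":0,"dy":0,"dz":0.001,"rx":0,"ry":0,"rz":0,"hand":0.015},{"dx":0,"dy":0,"dz":0,"rx":0,"ry":0,"rz":0,"hand":0.015},{"dx":0,"dy":0,"dz":0,"rx":0,"ry":0,"rz":0,"hand":0.015}]'
```

```text
clock: 10.53
position: [0.5115, -0.3247, 0.0315]
ee_rot: [0.0, 0.97, 0.241, 0.0]
contact_force: [-1.3, 0.3, -0.9]
width: 0.0266
gripper_force: 44.5
clock: 10.87
position: [0.511, -0.3243, 0.029]
ee_rot: [-0.0, 0.97, 0.241, 0.0]
contact_force: [1.0, 0.6, -1.9]
width: 0.0265
gripper_force: 44.5
```

```bash
python3 -m pendant '[{"dx":0,"dy":0,"dz":0.001,"rx":0,"ry":0,"rz":0,"hand":0.015},{"dx":0,"dy":0,"dz":0,"rx":0,"ry":0,"rz":0,"hand":0.015},{"dx":0,"dy":0,"dz":0,"rx":0,"ry":0,"rz":0,"hand":0.015}]'
python3 -m pendant '[{"dx":0,"dy":0,"dz":0.001,"rx":0,"ry":0,"rz":0,"hand":0.015},{"dx":0,"dy":0,"dz":0,"rx":0,"ry":0,"rz":0,"hand":0.015},{"dx":0,"dy":0,"dz":0,"rx":0,"ry":0,"rz":0,"hand":0.015}]'
```

```text
clock: 11.12
position: [0.511, -0.3243, 0.0278]
ee_rot: [-0.0, 0.97, 0.241, -0.0]
contact_force: [1.0, -0.9, -0.4]
width: 0.0265
gripper_force: 44.5
clock: 11.37
position: [0.5111, -0.3244, 0.0271]
ee_rot: [0.0, 0.97, 0.241, 0.0]
contact_force: [-0.1, 0.4, 0.8]
width: 0.0266
gripper_force: 44.7
```

```bash
python3 -m pendant '[{"dx":0,"dy":0,"dz":0.001,"rx":0,"ry":0,"rz":0,"hand":0.015},{"dx":0,"dy":0,"dz":0,"rx":0,"ry":0,"rz":0,"hand":0.015},{"dx":0,"dy":0,"dz":0,"rx":0,"ry":0,"rz":0,"hand":0.015}]'
python3 -m pendant '[{"dx":0,"dy":0,"dz":0.001,"rx":0,"ry":0,"rz":0,"hand":0.015},{"dx":0,"dy":0,"dz":0,"rx":0,"ry":0,"rz":0,"hand":0.015},{"dx":0,"dy":0,"dz":0,"rx":0,"ry":0,"rz":0,"hand":0.015}]'
```

```text
clock: 11.62
position: [0.5112, -0.3244, 0.027]
ee_rot: [0.0, 0.97, 0.242, 0.0]
contact_force: [-2.2, 0.9, 7.3]
width: 0.0265
gripper_force: 45.3
clock: 11.87
position: [0.5112, -0.3245, 0.0269]
ee_rot: [0.0, 0.97, 0.242, 0.0]
contact_force: [-2.9, 2.6, 11.6]
width: 0.0263
gripper_force: 45.8
```

Seated at the expected height. I'll release, retreat, and check from above.

```bash
python3 -m pendant '[{"dx":0,"dy":0,"dz":-0.001,"rx":0,"ry":0,"rz":0,"hand":0.03},{"dx":0,"dy":0,"dz":0,"rx":0,"ry":0,"rz":0,"hand":0.045},{"dx":0,"dy":0,"dz":0,"rx":0,"ry":0,"rz":0,"hand":0.05},{"dx":0,"dy":0,"dz":0,"rx":0,"ry":0,"rz":0,"hand":0.05},{"dx":0,"dy":0,"dz":-0.01,"rx":0,"ry":0,"rz":0,"hand":0.05},{"dx":0,"dy":0,"dz":-0.025,"rx":0,"ry":0,"rz":0,"hand":0.05},{"dx":0,"dy":0,"dz":-0.035,"rx":0,"ry":0,"rz":0,"hand":0.07},{"dx":0,"dy":0,"dz":-0.035,"rx":0,"ry":0,"rz":0,"hand":0.085},{"dx":0,"dy":0,"dz":-0.035,"rx":0,"ry":0,"rz":0,"hand":0.085},{"dx":0,"dy":0,"dz":-0.03,"rx":0,"ry":0,"rz":0,"hand":0.085}]'
python3 -c "
from h import *
to(.56,.331,.2,31.5)"
```

```text
clock: 12.7
position: [0.5113, -0.3245, 0.199]
ee_rot: [0.001, 0.97, 0.241, 0.001]
contact_force: [0.2, 0.1, -0.4]
width: 0.0851
gripper_force: 0.0
t 12.7 pos [ 0.5113 -0.3245  0.199 ] yaw 27.94 w 0.0851 gf 0.0 F [ 0.23  0.1  -0.42] q6 0.4
 shift(tool, now) [ 0.3501 -0.5563 -0.0018]  rotvec [ 0.11 -0.05 -3.56]  shift(tool, after turn) [ 0.384  -0.5335 -0.001 ]
```

```bash
python3 -m pendant '[{"dx":0.01945,"dy":-0.0309,"dz":0,"rx":0,"ry":0,"rz":0,"hand":0.085},{"dx":0.01945,"dy":-0.0309,"dz":0,"rx":0,"ry":0,"rz":0,"hand":0.085},{"dx":0.01945,"dy":-0.0309,"dz":0,"rx":0,"ry":0,"rz":0,"hand":0.085},{"dx":0.01945,"dy":-0.0309,"dz":0,"rx":0,"ry":0,"rz":0,"hand":0.085},{"dx":0.01945,"dy":-0.0309,"dz":0,"rx":0,"ry":0,"rz":0,"hand":0.085},{"dx":0.01945,"dy":-0.0309,"dz":0,"rx":0,"ry":0,"rz":0,"hand":0.085},{"dx":0.01945,"dy":-0.0309,"dz":0,"rx":0,"ry":0,"rz":0,"hand":0.085},{"dx":0.01945,"dy":-0.0309,"dz":0,"rx":0,"ry":0,"rz":0,"hand":0.085},{"dx":0.01945,"dy":-0.0309,"dz":0,"rx":0,"ry":0,"rz":0,"hand":0.085}]' >/dev/null
python3 -m pendant '[{"dx":0.01945,"dy":-0.0309,"dz":0,"rx":0,"ry":0,"rz":0,"hand":0.085},{"dx":0.01945,"dy":-0.0309,"dz":0,"rx":0,"ry":0,"rz":0,"hand":0.085},{"dx":0.01945,"dy":-0.0309,"dz":0,"rx":0,"ry":0,"rz":0,"hand":0.085},{"dx":0.01945,"dy":-0.0309,"dz":0,"rx":0,"ry":0,"rz":0,"hand":0.085},{"dx":0.01945,"dy":-0.0309,"dz":0,"rx":0,"ry":0,"rz":0,"hand":0.085},{"dx":0.01945,"dy":-0.0309,"dz":0,"rx":0,"ry":0,"rz":0,"hand":0.085},{"dx":0.01945,"dy":-0.0309,"dz":0,"rx":0,"ry":0,"rz":0,"hand":0.085},{"dx":0.01945,"dy":-0.0309,"dz":0,"rx":0,"ry":0,"rz":0,"hand":0.085},{"dx":0.01945,"dy":-0.0309,"dz":0,"rx":0,"ry":0,"rz":-3.5,"hand":0.085},{"dx":0,"dy":0,"dz":0,"rx":0,"ry":0,"rz":0,"hand":0.085}]' >/dev/null
python3 -m pendant '[{"dx":0,"dy":0,"dz":0,"rx":0,"ry":0,"rz":0,"hand":0.085},{"dx":0,"dy":0,"dz":0,"rx":0,"ry":0,"rz":0,"hand":0.085},{"dx":0,"dy":0,"dz":0,"rx":0,"ry":0,"rz":0,"hand":0.085},{"dx":0,"dy":0,"dz":0,"rx":0,"ry":0,"rz":0,"hand":0.085},{"dx":0,"dy":0,"dz":0,"rx":0,"ry":0,"rz":0,"hand":0.085},{"dx":0,"dy":0,"dz":0,"rx":0,"ry":0,"rz":0,"hand":0.085}]' >/dev/null
python3 -c "
from h import *
to(.56,.331,.2,31.5)
c=cam('wrist')
for b in blobs(c['img'],1000): print(b[0].round(0),b[1],cv2.minAreaRect(b[2]),rectaxis(c,b,.022))
c=cam('top');b=blobs(c['img']);print('placed thin',rectaxis(c,near(b,(385,204)),.04),near(b,(385,204))[0],rectaxis(c,near(b,(130,183)),.022))
c=cam('scene');b=blobs(c['img']);print('placed thin',rectaxis(c,near(b,(138,285)),.04),near(b,(138,285))[0])
"
```

```text
t 14.78 pos [0.56   0.3301 0.1962] yaw 31.35 w 0.0849 gf 0.0 F [ 0.39 -0.48  0.32] q6 1.45
 shift(tool, now) [ 0.0005 -0.0008 -0.0038]  rotvec [ 0.   -0.02 -0.15]  shift(tool, after turn) [ 0.0005 -0.0008 -0.0038]
[ 41. 134.] 4940 ((30.548213958740234, 135.097900390625), (51.97513961791992, 232.35220336914062), 20.05023956298828) (array([0.4435, 0.5771]), np.float64(0.2998), np.float64(0.05), np.float64(178.7))
[257. 173.] 4445 ((258.0, 175.5), (38.0, 129.0), 0.0) (array([0.5528, 0.3238]), np.float64(0.1608), np.float64(0.0423), np.float64(31.5))
placed thin (array([ 0.5106, -0.3214]), np.float64(0.1267), np.float64(0.0533), np.float64(28.6)) [385.49449036 203.72451791] (array([0.5587, 0.3265]), np.float64(0.1431), np.float64(0.0392), np.float64(31.9))
placed thin (array([ 0.5066, -0.3225]), np.float64(0.1293), np.float64(0.0356), np.float64(28.2)) [136.62932227 281.34716459]
```

The thin blank is seated and centred within about 1.5 mm. Next is the thick blank.

```bash
python3 -m pendant '[{"dx":-0.002,"dy":0.0016,"dz":0.033,"rx":0,"ry":0,"rz":0,"hand":0.075},{"dx":0,"dy":0,"dz":0.033,"rx":0,"ry":0,"rz":0,"hand":0.07},{"dx":0,"dy":0,"dz":0.033,"rx":0,"ry":0,"rz":0,"hand":0.07},{"dx":0,"dy":0,"dz":0.033,"rx":0,"ry":0,"rz":0,"hand":0.07},{"dx":0,"dy":0,"dz":0.033,"rx":0,"ry":0,"rz":0,"hand":0.07},{"dx":0,"dy":0,"dz":0.015,"rx":0,"ry":0,"rz":0,"hand":0.07},{"dx":0,"dy":0,"dz":0.009,"rx":0,"ry":0,"rz":0,"hand":0.07},{"dx":0,"dy":0,"dz":0.003,"rx":0,"ry":0,"rz":0,"hand":0.07},{"dx":0,"dy":0,"dz":0,"rx":0,"ry":0,"rz":0,"hand":0.07},{"dx":0,"dy":0,"dz":0,"rx":0,"ry":0,"rz":0,"hand":0.07},{"dx":0,"dy":0,"dz":0,"rx":0,"ry":0,"rz":0,"hand":0.07}]' 45
python3 -m pendant '[{"dx":0,"dy":0,"dz":0,"rx":0,"ry":0,"rz":0,"hand":0.03},{"dx":0,"dy":0,"dz":0,"rx":0,"ry":0,"rz":0,"hand":0.03},{"dx":0,"dy":0,"dz":0,"rx":0,"ry":0,"rz":0,"hand":0.03},{"dx":0,"dy":0,"dz":0,"rx":0,"ry":0,"rz":0,"hand":0.03},{"dx":0,"dy":0,"dz":0,"rx":0,"ry":0,"rz":0,"hand":0.03},{"dx":0,"dy":0,"dz":0,"rx":0,"ry":0,"rz":0,"hand":0.03},{"dx":0,"dy":0,"dz":0,"rx":0,"ry":0,"rz":0,"hand":0.03},{"dx":0,"dy":0,"dz":0,"rx":0,"ry":0,"rz":0,"hand":0.03}]'
```

```text
clock: 15.85
position: [0.5602, 0.3292, 0.0057]
ee_rot: [-0.0, 0.963, 0.271, 0.002]
contact_force: [-0.2, 0.8, 0.1]
width: 0.0701
gripper_force: 0.0
clock: 16.52
position: [0.5596, 0.3289, 0.0053]
ee_rot: [-0.0, 0.963, 0.271, 0.001]
contact_force: [0.2, 0.4, 6.4]
width: 0.0429
gripper_force: 45.5
```

```bash
python3 -m pendant '[{"dx":0,"dy":0,"dz":-0.01,"rx":0,"ry":0,"rz":0,"hand":0.03},{"dx":0,"dy":0,"dz":-0.025,"rx":0,"ry":0,"rz":0,"hand":0.03},{"dx":0,"dy":0,"dz":-0.03,"rx":0,"ry":0,"rz":0,"hand":0.03},{"dx":0,"dy":0,"dz":-0.025,"rx":0,"ry":0,"rz":6.5,"hand":0.03},{"dx":0,"dy":0,"dz":-0.01,"rx":0,"ry":0,"rz":6.8,"hand":0.03},{"dx":0,"dy":0,"dz":0,"rx":0,"ry":0,"rz":6.8,"hand":0.03},{"dx":0,"dy":0,"dz":0,"rx":0,"ry":0,"rz":6.8,"hand":0.03},{"dx":0,"dy":0,"dz":0,"rx":0,"ry":0,"rz":6.8,"hand":0.03},{"dx":0,"dy":0,"dz":0,"rx":0,"ry":0,"rz":6.8,"hand":0.03},{"dx":0,"dy":0,"dz":0,"rx":0,"ry":0,"rz":6.5,"hand":0.03},{"dx":0,"dy":0,"dz":0,"rx":0,"ry":0,"rz":0,"hand":0.03},{"dx":0,"dy":0,"dz":0,"rx":0,"ry":0,"rz":0,"hand":0.03}]' 60
python3 -c "
from h import *
to(.497,.0925,.1,-15.7)
c=cam('wrist');s=manip.get_state();A=rot(s['ee_rot']);p=s['position']
h=cv2.cvtColor(c['img'],cv2.COLOR_BGR2HSV)
b=max(blobs(c['img'],3000),key=lambda b:-abs(b[0][0]-256));print(b[0],b[2].min(0),b[2].max(0))
for x in(240,257,275):print(h[90:160:2,x,2])
for r in(100,120,140):print(r,((ray(c,[(257,r)],p[2]+.0167)-p)@A)[:,:2], (ray(c,[(257,r)],p[2]+.0167+.022)-p)@A)
"
```

```text
clock: 17.52
position: [0.5586, 0.3286, 0.1039]
ee_rot: [0.0, 0.991, -0.134, -0.0]
contact_force: [-0.3, -0.2, -1.7]
width: 0.0422
gripper_force: 61.2
t 17.52 pos [0.5586 0.3286 0.1039] yaw -15.4 w 0.0422 gf 61.204766035079956 F [-0.29 -0.24 -1.72] q6 2.26
 shift(tool, now) [0.0033 0.244  0.004 ]  rotvec [0.01 0.03 0.3 ]  shift(tool, after turn) [0.0046 0.2439 0.0039]
[253.84277683 221.117491  ] [203. 125.] [303. 338.]
[202 205 208 210 205 201 202 199 194 194 199 206 209 206 201 201 131 120
 121 179 247 247 247 247 247 247 247 247 247 247 247 247 247 247 247]
[210 207 201 202 200 195 191 194 200 205 207 201 200 207 204 190 110  96
 118 180 247 248 247 248 248 248 248 248 248 248 248 248 248 248 248]
[201 201 197 191 191 197 203 205 200 194 202 202 201 202 202 189 117 107
 107 184 227 226 227 227 226 227 226 226 226 226 226 226 226 226 226]
100 [[0.08196114 0.00057823]] [[ 0.08192035  0.00052379 -0.03872803]]
120 [[0.07351791 0.00058758]] [[ 0.0749607   0.0005315  -0.03872565]]
140 [[0.06469233 0.00059742]] [[ 0.06768588  0.00053961 -0.03872315]]
```

```bash
python3 -m pendant '[{"dx":0.001,"dy":0.025,"dz":0,"rx":0,"ry":0,"rz":0.3,"hand":0.03},{"dx":0.001,"dy":0.031,"dz":0,"rx":0,"ry":0,"rz":0,"hand":0.03},{"dx":0.001,"dy":0.031,"dz":0,"rx":0,"ry":0,"rz":0,"hand":0.03},{"dx":0.001,"dy":0.031,"dz":0,"rx":0,"ry":0,"rz":0,"hand":0.03},{"dx":0.001,"dy":0.031,"dz":0,"rx":0,"ry":0,"rz":0,"hand":0.03},{"dx":0.001,"dy":0.031,"dz":0,"rx":0,"ry":0,"rz":0,"hand":0.03},{"dx":0.001,"dy":0.031,"dz":0.005,"rx":0,"ry":0,"rz":0,"hand":0.03},{"dx":0,"dy":0.02,"dz":0.01,"rx":0,"ry":0,"rz":0,"hand":0.03},{"dx":0,"dy":0.013,"dz":0.005,"rx":0,"ry":0,"rz":0,"hand":0.03},{"dx":0,"dy":0,"dz":0,"rx":0,"ry":0,"rz":0,"hand":0.03},{"dx":0,"dy":0,"dz":0,"rx":0,"ry":0,"rz":0,"hand":0.03},{"dx":0,"dy":0,"dz":0,"rx":0,"ry":0,"rz":0,"hand":0.03}]' >/dev/null
python3 -m pendant '[{"dx":0,"dy":0,"dz":0,"rx":0,"ry":0,"rz":0,"hand":0.03},{"dx":0,"dy":0,"dz":0,"rx":0,"ry":0,"rz":0,"hand":0.03},{"dx":0,"dy":0,"dz":0,"rx":0,"ry":0,"rz":0,"hand":0.03},{"dx":0,"dy":0,"dz":0,"rx":0,"ry":0,"rz":0,"hand":0.03},{"dx":0,"dy":0,"dz":0,"rx":0,"ry":0,"rz":0,"hand":0.03}]' >/dev/null
python3 -c "
from h import *
to(.497,.0925,.08,-15.7)
c=cam('wrist');cv2.imwrite('pics/w7.png',cv2.resize(c['img'][100:280,156:356],None,fx=3.3,fy=3.3,interpolation=cv2.INTER_CUBIC))
np.save('pics/w7.npy',c['img'])
"
```

```text
t 18.98 pos [0.4991 0.0924 0.0839] yaw -15.82 w 0.0424 gf 61.432063579559326 F [ 0.76 -0.01 -1.2 ] q6 1.89
 shift(tool, now) [-0.0021  0.0005  0.0039]  rotvec [-0.01 -0.01 -0.12]  shift(tool, after turn) [-0.0021  0.0005  0.0039]
```

View pics/w7.png

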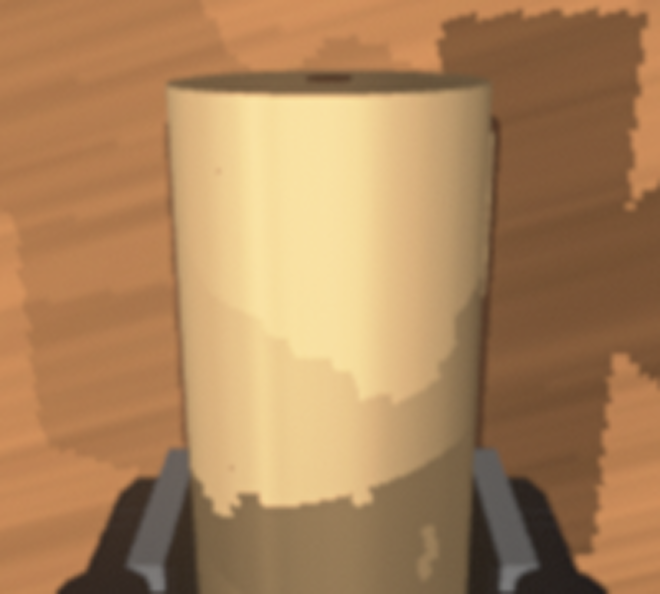

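The base peeks out 4–5 px left and 10–12 px right of the blank in the crop, so the block is about 1 mm toward +tool y. Its far right corner is at crop (495,118), which is frame (306,136).

```bash
python3 -c "
from h import *
h=cv2.cvtColor(np.load('pics/w7.npy'),cv2.COLOR_BGR2HSV)
for x in(304,305,306):print(x,h[128:146,x,2])
print(h[118:136,257,2])
c=cam('wrist');s=manip.get_state();A=rot(s['ee_rot']);p=s['position']
for r in(135,136.,137): print(((ray(c,[(306,r)],.012)-p)@A)[0,:2])
for r in(123,124.,125,126,128): print(r,((ray(c,[(257,r)],p[2]+.0167)-p)@A)[0,:2],((ray(c,[(257,r)],p[2]+.0387)-p)@A)[0,:2])
c=cam('top');im=c['img'];b=blobs(im);L=near(b,(222,209));print(L[0],L[1],rectaxis(c,L,.1))
"
```

```text
304 [130 130 129 130 130 130 125 116 111 111 111 115 126 135 136 136 135 133]
305 [129 129 129 129 129 128 121 103  89  87  90  98 114 123 125 124 120 118]
306 [129 130 131 131 131 129 125 111  95  86  85  89  95  98  98  97  98  97]
[183 184 175 147 108  88  97 111 118 131 181 235 248 248 248 248 248 248]
[0.05655089 0.03857877]
[0.05578752 0.0386229 ]
[0.05502243 0.03866715]
123 [0.07226996 0.00046315] [0.07393799 0.00041001]
124.0 [0.07183483 0.00046361] [0.07357926 0.00041039]
125 [0.07139874 0.00046407] [0.07321974 0.00041077]
126 [0.07096167 0.00046453] [0.07285941 0.00041115]
128 [0.07008459 0.00046546] [0.07213634 0.00041192]
[212.79452055 227.33150685] 365 (array([0.4522, 0.1088]), np.float64(0.0521), np.float64(0.0449), np.float64(164.9))
```

```bash
python3 -m pendant '[{"dx":0.0005,"dy":0.001,"dz":0.012,"rx":0,"ry":0,"rz":0,"hand":0.03},{"dx":0,"dy":0,"dz":0.014,"rx":0,"ry":0,"rz":0,"hand":0.03},{"dx":0,"dy":0,"dz":0.011,"rx":0,"ry":0,"rz":0,"hand":0.03},{"dx":0,"dy":0,"dz":0.006,"rx":0,"ry":0,"rz":0,"hand":0.03},{"dx":0,"dy":0,"dz":0.003,"rx":0,"ry":0,"rz":0,"hand":0.03},{"dx":0,"dy":0,"dz":0,"rx":0,"ry":0,"rz":0,"hand":0.03},{"dx":0,"dy":0,"dz":0,"rx":0,"ry":0,"rz":0,"hand":0.03},{"dx":0,"dy":0,"dz":0,"rx":0,"ry":0,"rz":0,"hand":0.03}]'
python3 -m pendant '[{"dx":0,"dy":0,"dz":0.001,"rx":0,"ry":0,"rz":0,"hand":0.03},{"dx":0,"dy":0,"dz":0.001,"rx":0,"ry":0,"rz":0,"hand":0.03},{"dx":0,"dy":0,"dz":0,"rx":0,"ry":0,"rz":0,"hand":0.03},{"dx":0,"dy":0,"dz":0,"rx":0,"ry":0,"rz":0,"hand":0.03}]'
```

```text
clock: 19.8
position: [0.4999, 0.091, 0.0385]
ee_rot: [-0.0, 0.99, -0.138, 0.001]
contact_force: [-0.2, 0.5, -1.3]
width: 0.0423
gripper_force: 61.4
clock: 20.13
position: [0.4993, 0.091, 0.036]
ee_rot: [-0.0, 0.99, -0.138, 0.0]
contact_force: [-0.2, 0.5, -2.0]
width: 0.0424
gripper_force: 61.4
```

```bash
python3 -m pendant '[{"dx":0,"dy":0,"dz":0.001,"rx":0,"ry":0,"rz":0,"hand":0.03},{"dx":0,"dy":0,"dz":0.001,"rx":0,"ry":0,"rz":0,"hand":0.03},{"dx":0,"dy":0,"dz":0,"rx":0,"ry":0,"rz":0,"hand":0.03},{"dx":0,"dy":0,"dz":0,"rx":0,"ry":0,"rz":0,"hand":0.03}]'
python3 -m pendant '[{"dx":0,"dy":0,"dz":0.001,"rx":0,"ry":0,"rz":0,"hand":0.03},{"dx":0,"dy":0,"dz":0,"rx":0,"ry":0,"rz":0,"hand":0.03},{"dx":0,"dy":0,"dz":0,"rx":0,"ry":0,"rz":0,"hand":0.03},{"dx":0,"dy":0,"dz":0,"rx":0,"ry":0,"rz":0,"hand":0.03}]'; python3 -c "
from h import *
to(.497,.0925,.03,-15.7)"
```

```text
clock: 20.47
position: [0.4997, 0.0914, 0.0342]
ee_rot: [-0.0, 0.99, -0.138, 0.0]
contact_force: [0.4, 2.3, 2.5]
width: 0.0423
gripper_force: 62.0
clock: 20.8
position: [0.5, 0.0917, 0.0337]
ee_rot: [-0.001, 0.99, -0.138, 0.001]
contact_force: [-0.3, 3.5, 4.9]
width: 0.0424
gripper_force: 62.4
t 20.8 pos [0.5    0.0917 0.0337] yaw -15.9 w 0.0424 gf 62.4392831325531 F [-0.26  3.52  4.93] q6 1.89
 shift(tool, now) [-0.0031  0.0001  0.0037]  rotvec [-0.11 -0.08 -0.2 ]  shift(tool, after turn) [-0.0031  0.0001  0.0037]
```

```bash
python3 -m pendant '[{"dx":0,"dy":-0.0009,"dz":0,"rx":0,"ry":0,"rz":0,"hand":0.03},{"dx":0,"dy":0,"dz":0,"rx":0,"ry":0,"rz":0,"hand":0.03},{"dx":0,"dy":0,"dz":0,"rx":0,"ry":0,"rz":0,"hand":0.03},{"dx":0,"dy":0,"dz":0,"rx":0,"ry":0,"rz":0,"hand":0.03}]'
python3 -m pendant '[{"dx":0,"dy":0,"dz":0.001,"rx":0,"ry":0,"rz":0,"hand":0.03},{"dx":0,"dy":0,"dz":0,"rx":0,"ry":0,"rz":0,"hand":0.03},{"dx":0,"dy":0,"dz":0,"rx":0,"ry":0,"rz":0,"hand":0.03},{"dx":0,"dy":0,"dz":0,"rx":0,"ry":0,"rz":0,"hand":0.03}]'; python3 -c "
from h import *
to(.497,.0925,.03,-15.7);print(manip.get_state()['moment'])"
```

```text
clock: 21.13
position: [0.5001, 0.0919, 0.0335]
ee_rot: [-0.0, 0.99, -0.138, 0.001]
contact_force: [-0.2, 1.5, 5.7]
width: 0.0424
gripper_force: 62.1
clock: 21.47
position: [0.5001, 0.092, 0.0334]
ee_rot: [-0.0, 0.99, -0.138, 0.001]
contact_force: [-1.3, 1.4, 13.8]
width: 0.0424
gripper_force: 63.1
t 21.47 pos [0.5001 0.092  0.0334] yaw -15.9 w 0.0424 gf 63.10576915740967 F [-1.3   1.35 13.77] q6 1.89
 shift(tool, now) [-0.0031  0.0003  0.0034]  rotvec [-0.05 -0.09 -0.2 ]  shift(tool, after turn) [-0.0031  0.0003  0.0034]
[ 0.22082346  0.40698843 -0.26313766]
```

```bash
python3 -m pendant '[{"dx":0,"dy":0,"dz":-0.0004,"rx":0,"ry":0,"rz":0,"hand":0.03},{"dx":0,"dy":0,"dz":0,"rx":0,"ry":0,"rz":0,"hand":0.03},{"dx":0,"dy":0,"dz":0,"rx":0,"ry":0,"rz":0,"hand":0.03},{"dx":0,"dy":0,"dz":0,"rx":0,"ry":0,"rz":0,"hand":0.03}]'
python3 -c "
from h import *
for k in range(4):
  print(np.round(manip.get_state()['contact_force'],1))
  if k<1: c=cam('scene')
  elif k<2: t=cam('top')
  else: w=cam('wrist')
a=np.radians(-15.7);u=np.array([np.cos(a),np.sin(a),0]);v=np.array([-np.sin(a),np.cos(a),0]);S=np.array([.497,.0925,.05])
for n,cc in(('scene',c),('top',t)):
  print(n,'exp ends',proj(cc,[S+.075*u,S-.075*u,S]).round(1).tolist())
  for b in blobs(cc['img'],50):
    if np.hypot(*(b[0]-proj(cc,[S])[0]))<45:
      P=ray(cc,b[2],.05)-S;s=P@u;print(b[0].round(0),b[1],'u range',s.min().round(4),s.max().round(4),'v',(P@v).min().round(4),(P@v).max().round(4))
h=cv2.cvtColor(w['img'],cv2.COLOR_BGR2HSV)
for x in(200,206,257,306,312):print(x,h[120:160:2,x,2])
"
```

```text
clock: 21.8
position: [0.5001, 0.092, 0.0335]
ee_rot: [-0.0, 0.99, -0.138, 0.001]
contact_force: [-0.9, 1.6, 10.5]
width: 0.0427
gripper_force: 62.3
[-0.9  1.6 10.5]
[-0.1  1.  10.3]
[-1.9  0.7 10.4]
[-2.1  1.3  9.8]
scene exp ends [[277.6, 184.0], [246.9, 143.8], [261.7, 163.2]]
[271. 172.] 383 u range -0.0237 0.0721 v -0.0211 0.0325
[261. 184.] 68 u range 0.0331 0.0738 v -0.0423 -0.0274
top exp ends [[229.7, 179.9], [212.4, 238.1], [221.1, 208.8]]
[214. 227.] 359 u range -0.0727 -0.0215 v -0.0192 0.0317
[229. 229.] 58 u range -0.0592 -0.0239 v -0.0392 -0.0257
200 [181 173 172 174 179 182 183 181 181 180 180 182 161  91 112 121 141 134
 138 225]
206 [174 172 168 174 181 183 180 179 179 179 179 178 127  95 117 123 132 125
 125 158]
257 [123 101  97 116 189 248 248 248 248 248 248 248 248 248 248 248 248 248
 248 248]
306 [135 133 126 126 125 124 123 125 121 113 110 110 100  66 100 110 110 105
 104 121]
312 [134 127 125 126 124 123 125 126 129 130 129 126 101  65  99 110 130 112
 112 150]
```

```bash
python3 -c "
from h import *
w=cam('wrist');s=manip.get_state();A=rot(s['ee_rot']);p=s['position']
h=cv2.cvtColor(w['img'],cv2.COLOR_BGR2HSV)
for x in(206,306):print(h[140:156,x,2])
print(h[118:134,257,2])
for r in(146.,147.,148): print(r,((ray(w,[(206,r),(306,r)],.012)-p)@A)[:,:2].round(4).tolist())
for r in(123.,124,125,126): print(r,((ray(w,[(257,r)],p[2]+.0167)-p)@A)[0,:2].round(4))
print(np.round(s['contact_force'],1),s['clock'])
"
```

```text
[179 182 178 158 127 105  96 104 117 123 124 125 133 131 126 124]
[109 110 109 110 101  79  65  80 100 109 110 110 109 108 104 104]
[129 126 125 117 101  88  97 110 116 131 188 237 248 248 248 248]
146.0 [[0.056, -0.0299], [0.056, 0.03]]
147.0 [[0.0554, -0.0299], [0.0554, 0.03]]
148 [[0.0548, -0.0299], [0.0548, 0.0301]]
123.0 [0.0723 0.0006]
124 [0.0718 0.0006]
125 [0.0714 0.0006]
126 [0.071  0.0006]
[-2.2  1.7 10.4] 22.05
```

```bash
python3 -c "
from rig import manip
print(manip.sign_off())"
```

```text
the job is handed in; nothing more can be done
None
```

The job is handed in: the thin blank lies released in the small V-block, and the gripper still holds the thick blank in the large V-block, pressed down at about 10 N, with each blank centred lengthwise to within about 2 mm by camera.

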